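# Snap the pivot clip onto a routing-jig post with the clip fork

### The arm

A 6-joint arm with a two-finger parallel gripper is mounted at the origin on the work surface. World frame = base frame: x ahead of the robot, y to its left, z up, the work surface at z = 0. Lengths are in m, angles in degrees, forces in N, time in s.
With the tool pointing down it reaches from about 0.325 to 0.85 m from the base axis. Payload 15.5 kg.
Tool frame: the origin (TCP) lies at the very end of the fingers, on their centre line; the grasp point (between the pads) lies arm.grip_depth behind it (arm.grip_depth is the distance from the TCP to the grasp point, in m); z points along the fingers, y is the direction in which the jaws open and shut (so a half turn about z gives the same grasp; the last joint's range is limited). The gripper opens to 91 mm and grips with 3 to 60 N. Pads are 32 mm wide; open, the fingers measure 118 mm over their backs; the gripper's body (76 mm by 178 mm) begins 60 mm behind the grasp point.
Start: joints at [63.111, 28.281, 77.091, -0, 74.628, -5.472], TCP at [0.228, 0.582, 0.214] pointing down, gripper open.
Joint ranges: [-166.48, 166.48], [-47.26, 123.95], [12.59, 153.08], [-70.14, 250.14], [6.76, 159.57], [-176.63, 176.63]. Speed limits (degrees/s): [108.29, 108.29, 147.25, 172.46, 172.46, 172.46].

### API

Orientations are given as a 3x3 rotation matrix whose columns are the frame's x, y, z axes.
In Python, from rig import arm gives the robot as it stands. Calls block until the motion is done:
- arm.move_to(position, orientation): joint-space move of the TCP to a pose.
- arm.move_l(position, orientation=None, feed=0.15): straight line of the TCP; orientation=None keeps the orientation; feed is the mean speed in m/s.
- arm.move_joints(angles): joint-space move.
- arm.grip(opening): finger opening in m; the grip force is fixed at half the most; returns when the fingers have stopped.
- arm.sleep(seconds).
- arm.solve_ik(position, orientation): joint angles nearest the present ones, or None.
- arm.snapshot(name): name is "scene" or "top" or "wrist"; returns the picture (384x512x3 uint8, red, green, blue); there is no depth.
- arm.get_calibration(name): a dict with "intrinsics" (3x3 intrinsics, pixels), "cam_to_world" (4x4, takes a point from camera to world coordinates). Camera axes: x right, y down, z forward; pixel columns grow to the right and rows downward; lengths in m; the calibration is good to about 2 mm. A picture is of the moment at which its call begins: read the wrist's pose just before it. get_calibration takes no time and is no camera call; for the wrist camera it gives the pose at the moment of the call.
A pose or a line that the arm cannot do raises arm.Unreachable and nothing moves.
- arm.sign_off(): hands the job in, once; it reports no verdict.
Readings, each from a call of its own:
- arm.current_t(): time.
- arm.current_joint_positions(): joint angles.
- arm.current_dq(): joint speeds.
- arm.current_tau(): joint torques, N m.
- arm.current_ee_pos(): TCP position.
- arm.current_tool_rot(): TCP orientation.
- arm.current_force(): force on the tool from outside, world axes, zero at the start.
- arm.current_torque(): the same for the moment, N m.
- arm.current_width(): finger opening in m.
Only numpy, scipy, OpenCV 4.12 (cv2) and the standard library are available. Lean on these libraries where they do the work, as an engineer would, in place of code of your own. Each camera call takes 0.05 s, during which the arm holds its last target.

### The job

Take the two-tined clip fork out of its wooden block and, pushing with the fork and not with your fingers, slide the split steel clip along its guide and sideways into the groove of the jig's pivot post until it snaps fully home round the post. Then stand the fork back in its block as you found it. Do not knock over the glue bottle or the tin.

Things in the scene. Friction and masses are not known exactly. Their poses are not given: they have to be found in the camera images.
- jig: Fixed jig: guitar-shaped wooden board, 30 mm thick, about 380 x 280 mm, with a steel guide plate 84 mm wide on it, from x = -165 to 40 mm, top at z = 36 mm. Origin: on the pivot post's axis at table height; z up; x = direction in which the clip is pushed, to the robot's left within 20 degrees. Two ribs, 8 mm high, inner faces at y = +-32 mm, from x = -150 to -45 mm, guide the clip.
- seat (a point): Point on the post's axis at the guide plate's top (36 mm over the table), axes as the jig's. The clip's origin is here when fully home. The post has a neck (the groove) of 22 mm diameter from here to 14 mm up, then a head 36 mm in diameter, 12 mm high.
- nose (a point): Air cylinder fixed over the post: centre of its nose's underside, 104 mm over the table, on the post's axis, axes as the jig's. Nose 40 mm in diameter; from 31 mm higher a square body 84 x 84 mm, 118 mm tall, then an arm to a 36 mm column at jig x = 217 mm. It blocks an upright hand at the end of the push: lean the fork 25 to 45 degrees, handle towards jig -x.
- clip: Loose split clip of steel, 69 x 60 mm, 10 mm thick, about 160 g, on the guide plate, mouth towards the post. Origin: centre of its bore, at its underside, 58 to 88 mm short of the post at the start; x out of the mouth, z up. Sprung jaws reach x = 15 mm; mouth 17 mm wide. Pushed in +x, the jaws spread from 19 mm short of home (7 to 12 N) and snap shut 9 mm on; home has 3 mm of play.
- clip_back (a point): Centre of the clip's flat back face, where the fork presses: 34 mm behind the clip's origin, 5 mm above its underside, axes as the clip's. The face is 60 mm wide and 10 mm high; from its middle a tail 12 mm wide sticks out 20 mm to -x.
- fork: Loose fork, 125 mm long, about 160 g, upright in its block. Origin: midway between the tine tips; z up the handle; y across the tines. Two round steel tines, 8 mm in diameter, round ends, centres at y = +-13 mm (18 mm between them: they straddle the clip's tail); collar 36 (x) by 60 (y) mm from z = 55 to 65 mm; square wooden handle 24 x 24 mm from z = 65 to 125 mm. Same either way round.
- rack: Fixed wooden fork block, 46 (x) by 76 (y) mm, 70 mm high, on a foot 100 x 100 x 12 mm. Origin: centre of its underside; z up. Slot 22 (x) by 50 (y) mm, open at the top, at least 55 mm deep: the fork hangs in it on its collar, fork y along block y (either way round), fork origin 15 mm above the block's origin.
- glue: White glue bottle, 60 mm in diameter, 150 mm high, loose; bystander. Origin: centre of its underside, z up.
- tin: Round aluminium tin, 84 mm in diameter, 100 mm high, loose; bystander. Origin: centre of its underside, z up.

How it is judged (in metres and radians):
On the way, in this order (a step that is already met when the one before it is completed fails the run):
1. the fork presses on the clip (contact force between fork and clip above 1 N), for 0.02 s.
2. the clip is fully home on the post while the fork is out of its block (horizontal distance between clip and seat below 0.005 m and height (world z) of fork above 0.03 m), for 0.2 s.
At the end, for the whole second after the job is handed in: The clip's origin lies within 5 mm of the post axis, flat on the plate (snapped round the neck), and the fork stands at rest in its block again, its collar down on the block (within 5 mm of the hanging height, within 12 mm sideways, leaning under 0.12 rad) (horizontal distance between clip and seat below 0.005 m and z of clip in the frame of seat between -0.003 and 0.004 m and horizontal distance between fork and rack below 0.012 m and z of fork in the frame of rack below 0.02 m and angle between fork's own z axis and vertical below 0.12 rad and linear speed of each of fork, clip below 0.02 m/s); the robot touches nothing.
It fails at once if the gripper's fingers or the arm push the clip themselves (contact force between any of the fingers, the arm and clip above 1 N).
It fails at once if the glue bottle or the tin is knocked over (angle between any of glue, tin's own z axis and vertical above 0.5 rad).
It also fails if it takes over 54 s, if anything falls off the work surface, if the arm or the gripper's body presses on something with over 40 N, if the wrist force passes 120 N, or if a joint passes its speed limit or range.

## Working session

There is one attempt and no reset: what is moved stays moved. The work goes in short steps, each a Python script; the robot and the scene stay as the last script left them, time stands still between calls to the robot, and variables do not carry over. Pictures are saved under pics/ and viewed, and the job is handed in when it is done.

```bash
ls; mkdir -p pics; python3 - <<'E'
from rig import arm
import cv2,numpy as np
for n in ["scene","top","wrist"]:
    c=arm.get_calibration(n); im=arm.snapshot(n)
    cv2.imwrite(f"pics/{n}0.png",im[:,:,::-1])
    print(n,np.round(c["intrinsics"],1).tolist(),np.round(c["cam_to_world"],3).tolist())
print(arm.current_t(),arm.grip_depth,arm.current_tool_rot(),arm.current_width(),arm.current_force())
E
```

```text
pics
scene [[354.6, 0.0, 256.4], [0.0, 354.6, 193.5], [0.0, 0.0, 1.0]] [[-0.756, 0.437, -0.487, 1.01], [0.654, 0.528, -0.542, 0.589], [0.02, -0.728, -0.685, 0.783], [0.0, 0.0, 0.0, 1.0]]
top [[425.9, 0.0, 251.8], [0.0, 425.9, 187.1], [0.0, 0.0, 1.0]] [[-0.017, -0.998, 0.06, 0.421], [-1.0, 0.017, -0.003, 0.021], [0.002, -0.06, -0.998, 1.193], [0.0, 0.0, 0.0, 1.0]]
wrist [[300.0, 0.0, 253.6], [0.0, 300.0, 192.9], [0.0, 0.0, 1.0]] [[0.365, 0.892, 0.267, 0.152], [0.931, -0.349, -0.107, 0.612], [-0.002, 0.288, -0.958, 0.384], [0.0, 0.0, 0.0, 1.0]]
0.15 0.0188 [[-9.30949653e-01  3.65147357e-01 -3.88477093e-04]
 [ 3.65147559e-01  9.30949287e-01 -8.28041996e-04]
 [ 5.92951264e-05 -9.12716871e-04 -9.99999582e-01]] 0.0913483334037773 [-0.1631239  -0.23443762 -1.04845916]
```

View pics/scene0.png

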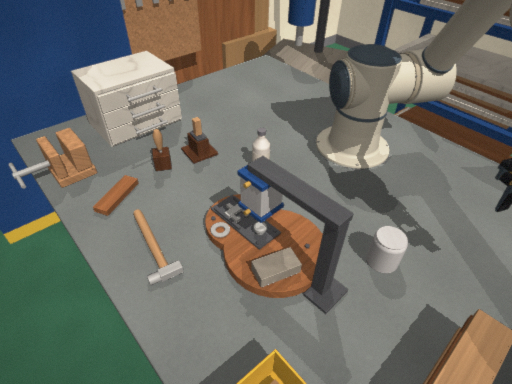

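View pics/top0.png

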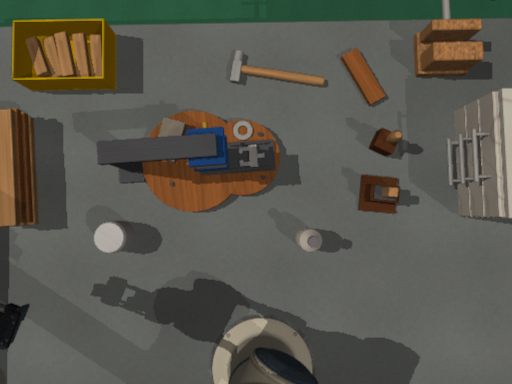

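View pics/wrist0.png

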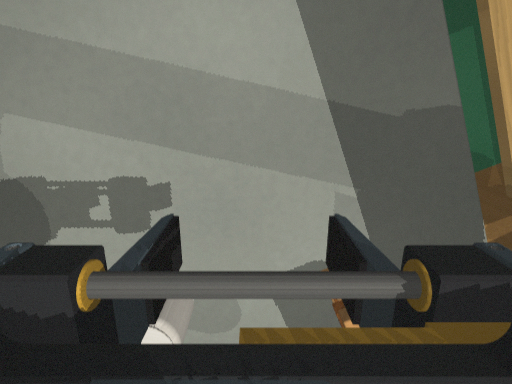

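The overview shows the jig at top (210,160), with the clip at (253,156) on the guide plate. The fork block is at (380,193), the glue at (310,240) and the tin at (110,237). I'll zoom in on these.

```bash
python3 - <<'E'
import cv2
a=cv2.imread("pics/top0.png"); 
cv2.imwrite("pics/top0j.png",cv2.resize(a[110:215,140:290],None,fx=5,fy=5,interpolation=cv2.INTER_CUBIC))
cv2.imwrite("pics/top0r.png",cv2.resize(a[115:255,290:420],None,fx=4,fy=4,interpolation=cv2.INTER_CUBIC))
b=cv2.imread("pics/scene0.png")
cv2.imwrite("pics/scene0j.png",cv2.resize(b[155:300,195:355],None,fx=4.1,fy=4.1,interpolation=cv2.INTER_CUBIC))
cv2.imwrite("pics/scene0r.png",cv2.resize(b[110:180,140:285],None,fx=5,fy=5,interpolation=cv2.INTER_CUBIC))
E
```

```text
(no output)
```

View pics/top0j.png

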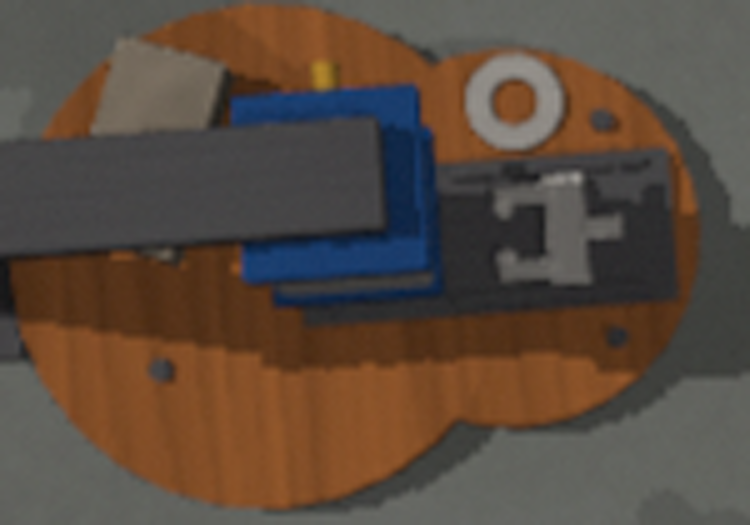

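View pics/top0r.png

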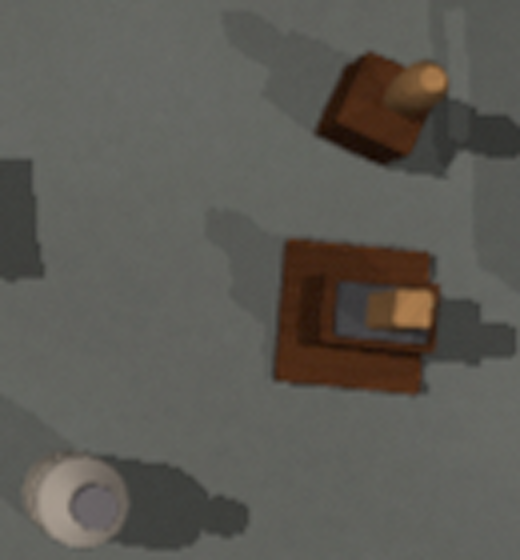

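View pics/scene0j.png

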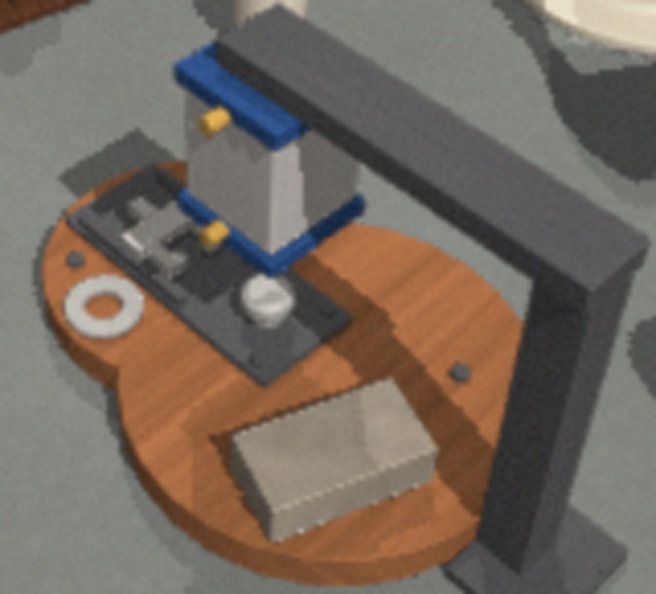

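View pics/scene0r.png

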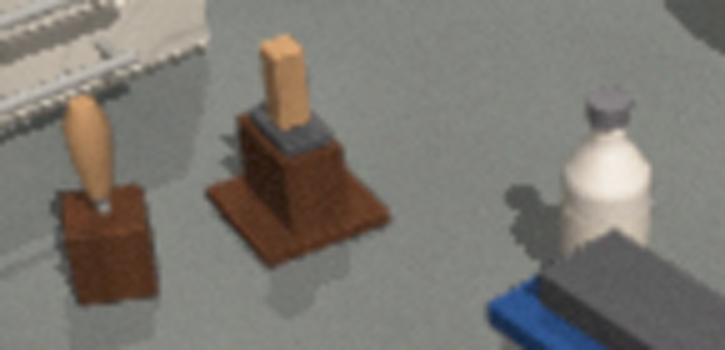

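```bash
cat > h.py <<'E'
import numpy as np,cv2
from rig import arm
def ray(cal,uv,z):
    K=np.array(cal["intrinsics"]);T=np.array(cal["cam_to_world"])
    uv=np.atleast_2d(uv).astype(float)
    d=np.c_[uv,np.ones(len(uv))]@np.linalg.inv(K).T@T[:3,:3].T
    o=T[:3,3]; return o+d*((z-o[2])/d[:,2])[:,None]
def proj(cal,P):
    K=np.array(cal["intrinsics"]);T=np.array(cal["cam_to_world"])
    p=(np.atleast_2d(P)-T[:3,3])@T[:3,:3]; q=p@K.T; return q[:,:2]/q[:,2:]
def save(n,im): cv2.imwrite(f"pics/{n}.png",im[:,:,::-1])
E
python3 - <<'E'
from h import *
np.set_printoptions(precision=4,suppress=True)
c=arm.get_calibration("top")
r=lambda p,z:ray(c,np.array(p)/4+[290,115],z)
j=lambda p,z:ray(c,np.array(p)/5+[140,110],z)
f=r([(288,240),(434,253),(422,393),(274,381)],.012);print("foot",f,f.mean(0),np.linalg.norm(np.diff(f,axis=0),axis=1))
print("handle",r([(414,309)],.140))
print("clipback",j([(583,172),(590,283)],.046), "tail end",j([(622,222)],.046))
p=j([(667,150),(677,297)],.036);print("plate",p,np.linalg.norm(p[1]-p[0]))
print("glue",r([(95,508)],.15),"tin",ray(c,[(110,237)],.1), "decoy",r([(432,80)],.1))
c=arm.get_calibration("scene")
s=lambda p,z:ray(c,np.array(p)/4.1+[195,155],z)
p=s([(155,165),(68,215),(265,385),(352,320)],.036);print("plate",p,np.linalg.norm(np.diff(p,axis=0),axis=1))
print("head",s([(266,292)],.062))
s=lambda p,z:ray(c,np.array(p)/5+[140,110],z)
print("handle",s([(282,43)],.140),"glue",s([(608,97)],.15))
E
```

```text
foot [[ 0.5208 -0.2896  0.012 ]
 [ 0.51   -0.3909  0.012 ]
 [ 0.413  -0.3788  0.012 ]
 [ 0.4231 -0.2766  0.012 ]] [ 0.4668 -0.334   0.012 ] [0.1019 0.0977 0.1027]
handle [[ 0.4659 -0.3325  0.14  ]]
clipback [[0.6062 0.0027 0.046 ]
 [0.5456 0.     0.046 ]] tail end [[ 0.5785 -0.0179  0.046 ]]
plate [[ 0.6192 -0.0437  0.036 ]
 [ 0.5382 -0.0475  0.036 ]] 0.0810404643126592
glue [[ 0.3476 -0.1304  0.15  ]] tin [[0.3659 0.3817 0.1   ]] decoy [[ 0.6158 -0.3631  0.1   ]]
plate [[ 0.5397 -0.0414  0.036 ]
 [ 0.6198 -0.0402  0.036 ]
 [ 0.6119  0.1653  0.036 ]
 [ 0.5311  0.1617  0.036 ]] [0.0801 0.2056 0.0809]
head [[0.5747 0.1228 0.062 ]]
handle [[ 0.4675 -0.329   0.14  ]] glue [[ 0.35   -0.1287  0.15  ]]
```

```bash
cat >> h.py <<'E'
RK=np.array([0.4667,-0.332,0]); rx=np.array([0.993,-0.116,0]);rx/=np.linalg.norm(rx)
D=np.array([0,0,-1.])
def Rzy(z,y):
    z=z/np.linalg.norm(z);y=y-z*(y@z);y/=np.linalg.norm(y);return np.c_[np.cross(y,z),y,z]
def Rpush(xj,th,s):
    u=np.array([0,0,1.]);t=np.radians(th)
    return Rzy(np.sin(t)*xj-np.cos(t)*u, s*(np.cos(t)*xj+np.sin(t)*u))
E
python3 - <<'E'
from h import *
np.set_printoptions(precision=1,suppress=True)
xj=np.array([-.04,.999,0])
for s in (1,-1):
    print("rack",s,[arm.solve_ik(RK+[0,0,z],Rzy(D,s*rx)) for z in (.082,.30)])
    for th in (35,40,45):
        R=Rpush(xj,th,s); tip=np.array([.5763,0.0,.037])
        for dy in (-.03,.09):
            print(s,th,arm.solve_ik(tip+[0,dy,0]-R[:,2]*.067,R))
E
```

```text
rack 1 [array([-41.4,  33.3,  92.6,  -0. ,  54.1, -34.7]), array([-41.4,  19.9,  77.3,  -0. ,  82.8, -34.7])]
1 35 [ -30.1   41.9   83.7   29.8   76.8 -135.2]
1 35 [ -20.1   39.6   89.9   34.5   69.3 -130.3]
1 40 [ -32.2   44.5   82.1   32.5   80.5 -137.9]
1 40 [ -22.6   42.    89.2   37.7   72.5 -134.3]
1 45 [ -34.1   47.2   80.5   34.9   84.3 -140.2]
1 45 [ -24.8   44.6   88.3   40.5   75.8 -137.7]
rack -1 [array([-41.4,  33.3,  92.6,  -0. ,  54.1, 145.3]), array([-41.4,  19.9,  77.3,  -0. ,  82.8, 145.3])]
-1 35 [-30.1  41.9  83.7  29.8  76.8  44.8]
-1 35 [-20.1  39.6  89.9  34.5  69.3  49.7]
-1 40 [-32.2  44.5  82.1  32.5  80.5  42.1]
-1 40 [-22.6  42.   89.2  37.7  72.5  45.7]
-1 45 [-34.1  47.2  80.5  34.9  84.3  39.8]
-1 45 [-24.8  44.6  88.3  40.5  75.8  42.3]
```

```bash
python3 - <<'E'
from h import *
R=Rzy(D,rx)
Rs=arm.current_tool_rot()
arm.move_to([0.2,0.42,0.36],Rs); print(arm.current_t())
arm.move_to([0.50,-0.06,0.36],R); arm.sleep(.2)
c=arm.get_calibration("wrist");im=arm.snapshot("wrist");save("w1",im);np.savez("w1",im=im,K=c["intrinsics"],T=c["cam_to_world"])
print(arm.current_t(),arm.current_ee_pos())
E
python3 -c "
import cv2;a=cv2.imread('pics/w1.png');cv2.imwrite('pics/w1b.png',cv2.resize(a,(800,600),interpolation=cv2.INTER_CUBIC))"
```

```text
1.0333
3.3167 [ 0.50002786 -0.05953813  0.36003163]
```

View pics/w1b.png

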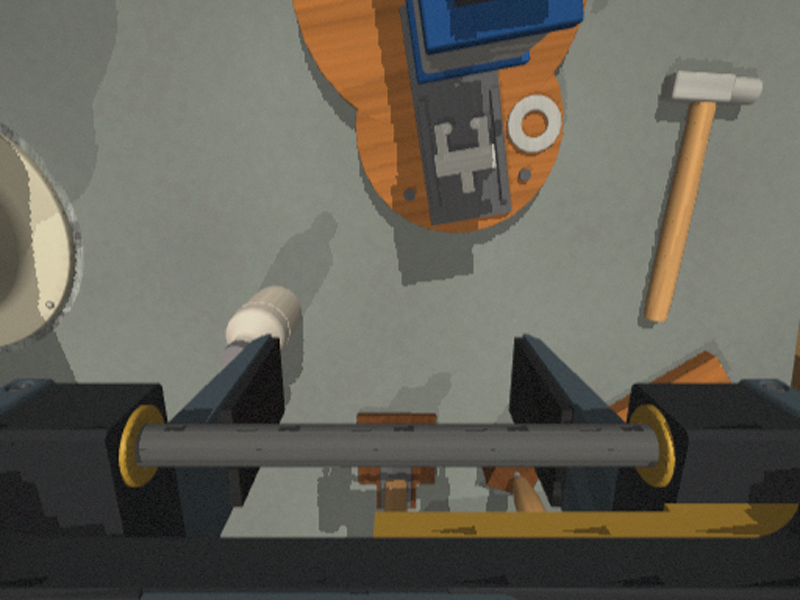

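The clip is at (463,155), the plate end at (470,215), the rack at (395,450) and the ring at (535,123), all in 800-wide pixels. I'll zoom in on the clip.

```bash
python3 -c "
import cv2;a=cv2.imread('pics/w1.png');cv2.imwrite('pics/w1c.png',cv2.resize(a[40:150,250:350],None,fx=5.4,fy=5.4,interpolation=cv2.INTER_CUBIC))"
```

```text
(no output)
```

View pics/w1c.png

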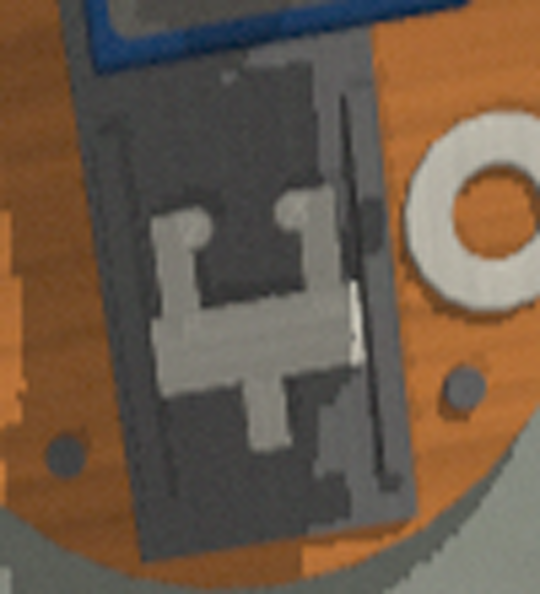

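```bash
python3 - <<'E'
from h import *
np.set_printoptions(precision=4,suppress=True)
d=np.load("w1.npz");c=dict(intrinsics=d["K"],cam_to_world=d["T"])
g=lambda p,z:ray(c,np.array(p)/5.4+[250,40]-.4,z)
p=g([(143,562),(413,514),(372,30),(65,10)],.036);print(p,np.linalg.norm(p[1]-p[0]))
for a,b in((3,0),(2,1)): e=p[a]-p[b];print("edge yaw",np.degrees(np.arctan2(-e[0],e[1])))
q=g([(163,393),(362,363)],.046);e=q[0]-q[1];print("back",q,q.mean(0),np.linalg.norm(e),np.degrees(np.arctan2(e[1],e[0])))
t=g([(250,450),(290,443)],.046);print("tail",t.mean(0))
c=arm.get_calibration("top")
im=cv2.cvtColor(arm.snapshot("top"),cv2.COLOR_RGB2HSV)
E
```

```text
[[ 0.5389 -0.0464  0.036 ]
 [ 0.621  -0.0414  0.036 ]
 [ 0.6158  0.0928  0.036 ]
 [ 0.5316  0.1076  0.036 ]] 0.0823307372935454
edge yaw 2.6826949463671976
edge yaw 2.2348130614043993
back [[0.5486 0.0028 0.046 ]
 [0.6062 0.0045 0.046 ]] [0.5774 0.0037 0.046 ] 0.05763917136441902 -178.29254155134686
tail [ 0.5782 -0.0158  0.046 ]
```

```bash
python3 - <<'E'
from h import *
arm.move_to(RK+[0,0,.24],Rzy(D,rx)); arm.sleep(.2)
c=arm.get_calibration("wrist");im=arm.snapshot("wrist");save("w2",im);np.savez("w2",im=im,K=c["intrinsics"],T=c["cam_to_world"])
cv2.imwrite('pics/w2b.png',cv2.resize(im[:,:,::-1],(800,600),interpolation=cv2.INTER_CUBIC))
print(arm.current_t(),arm.current_ee_pos(),proj(c,RK+[0,0,.14]),proj(c,RK+[0,0,.08]))
E
```

```text
4.7667 [ 0.46723239 -0.33130122  0.24051804] [[252.70600397 194.19973738]] [[252.83093472 178.72193624]]
```

View pics/w2b.png

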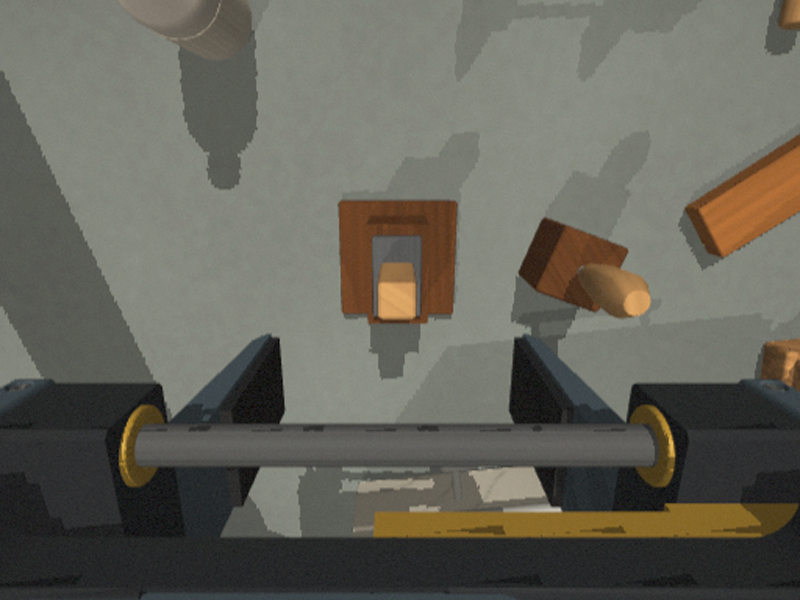

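The handle top is centred at (397,300) and the collar spans columns 373–421. The foot runs 340–457 by 200–315 and is square to the image, so the yaw is good.

```bash
python3 - <<'E'
from h import *
np.set_printoptions(precision=4,suppress=True)
d=np.load("w2.npz");c=dict(intrinsics=d["K"],cam_to_world=d["T"]);im=d["im"]
hsv=cv2.cvtColor(im,cv2.COLOR_RGB2HSV)
crop=im[175:212,235:275]
cv2.imwrite("pics/w2h.png",cv2.resize(crop[:,:,::-1],None,fx=14,fy=14,interpolation=cv2.INTER_CUBIC))
g=lambda p,z:ray(c,np.array(p)/1.5625-.2,z)
f=g([(339,200),(457,200),(455,315),(342,315)],.012);print(f,f.mean(0),np.linalg.norm(np.diff(f,axis=0),axis=1))
print(g([(396.7,301)],.14),g([(373,235),(421,235)],.08))
E
```

```text
[[ 0.4257 -0.2756  0.012 ]
 [ 0.5236 -0.2869  0.012 ]
 [ 0.514  -0.3877  0.012 ]
 [ 0.4132 -0.376   0.012 ]] [ 0.4691 -0.3315  0.012 ] [0.0986 0.1012 0.1014]
[[ 0.4678 -0.3304  0.14  ]] [[ 0.4547 -0.2979  0.08  ]
 [ 0.4885 -0.3018  0.08  ]]
```

View pics/w2h.png

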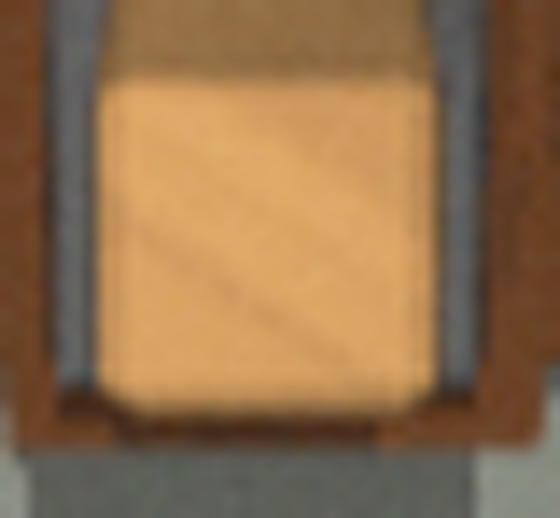

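```bash
cat >> h.py <<'E'
RK=np.array([0.4680,-0.3307,0])
RR=Rzy(D,rx); ZG=.085
E
python3 - <<'E'
from h import *
arm.grip(.055)
arm.move_l(RK+[0,0,.15],RR,feed=.2)
arm.move_l(RK+[0,0,ZG],RR,feed=.08)
print(arm.current_t(),arm.current_force())
arm.grip(.0); arm.sleep(.1)
print(arm.current_t(),arm.current_width(),arm.current_force(),arm.current_ee_pos())
arm.move_l(RK+[0,0,ZG+.09],RR,feed=.12);arm.sleep(.2)
print(arm.current_t(),arm.current_width(),arm.current_force(),arm.current_ee_pos())
c=arm.get_calibration("wrist");im=arm.snapshot("wrist");save("w3",im)
im=arm.snapshot("scene");save("s3",im)
cv2.imwrite('pics/s3b.png',cv2.resize(im[60:200,130:320,::-1],None,fx=4,fy=4,interpolation=cv2.INTER_CUBIC))
E
```

```text
7.0333 [-0.20429331  0.22681058 -0.07586235]
7.7083 0.024070951738011662 [-0.0469339  -0.38044724  2.64911796] [ 0.4680206  -0.33073675  0.08509603]
8.8083 0.023873136842630892 [-0.06414943  0.32703807 -1.09214203] [ 0.46772121 -0.33046626  0.17427066]
```

View pics/w3.png

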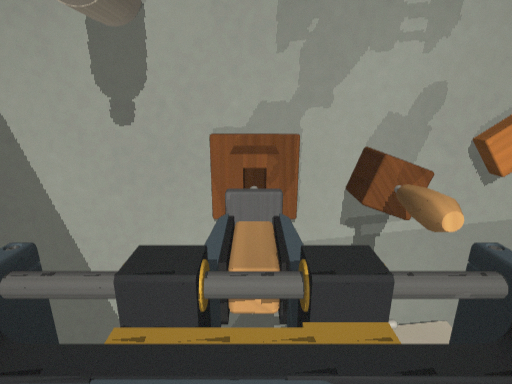

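View pics/s3b.png

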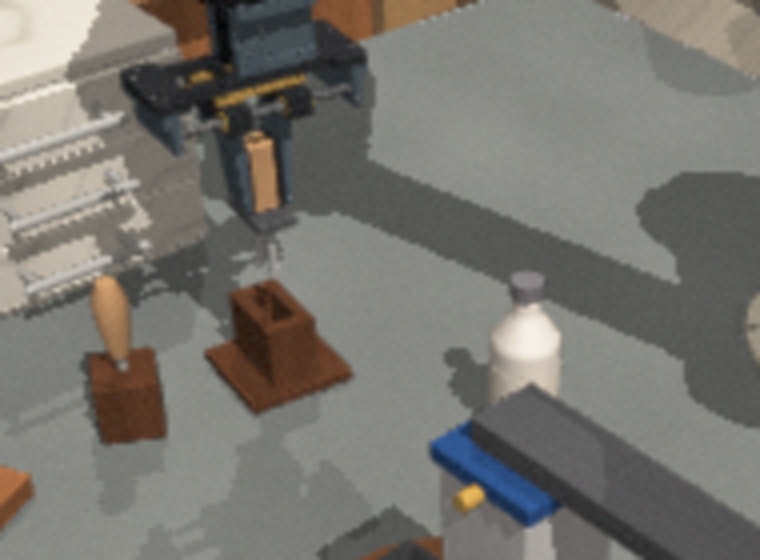

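```bash
cat >> h.py <<'E'
XJ=np.array([-.040,.9992,0]);TH=43
RP=Rpush(XJ,TH,-1); LT=.070
def tcp_for(y,zc=.0415,dx=0.):
    # sphere-centre (mid of tines) at jig line world y
    s=np.array([.574-.030*(y-.1215)+dx,y,zc])
    P=s+RP[:,2]*.004
    return P-RP[:,2]*LT
E
python3 - <<'E'
from h import *
np.set_printoptions(precision=3,suppress=True)
q=arm.solve_ik(tcp_for(-.009,.0915),RP);print(q)
arm.move_to(tcp_for(-.020,.12),RP)
arm.move_l(tcp_for(-.009,.0715),RP,feed=.15);arm.sleep(.2)
print(arm.current_t(),arm.current_force())
c=arm.get_calibration("wrist");im=arm.snapshot("wrist");save("w4",im)
cv2.imwrite('pics/w4b.png',cv2.resize(im[:,:,::-1],(800,600)))
im=arm.snapshot("scene");save("s4",im)
cv2.imwrite('pics/s4b.png',cv2.resize(im[130:270,190:330,::-1],None,fx=4.2,fy=4.2,interpolation=cv2.INTER_CUBIC))
E
```

```text
[-31.727  41.476  81.04   34.522  85.906  44.483]
10.9083 [-0.199 -0.134 -1.002]
```

View pics/w4b.png

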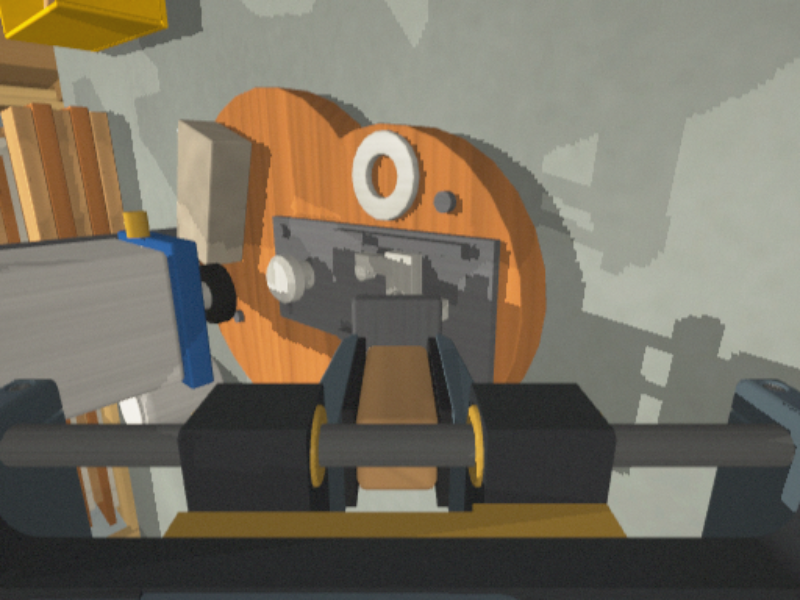

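View pics/s4b.png

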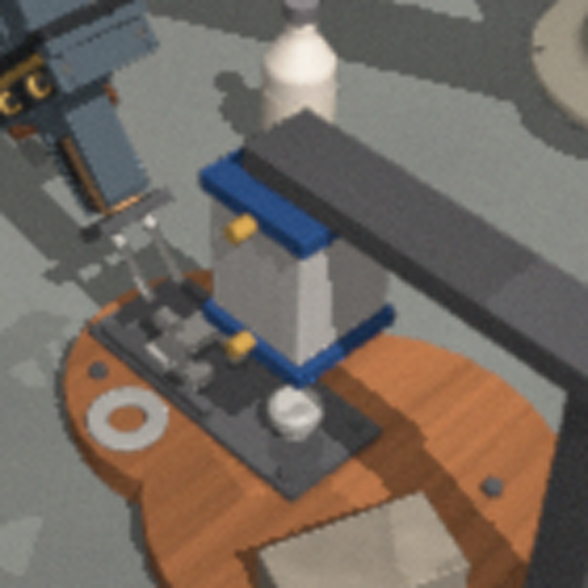

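The fork is held straight. Its tines hang behind the clip at about (147,297) and (178,280) in the scene crop. I'll check those against the predicted positions.

```bash
python3 - <<'E'
from h import *
np.set_printoptions(precision=4,suppress=True)
c=arm.get_calibration("scene");w=arm.get_calibration("wrist")
R=arm.current_tool_rot();P=arm.current_ee_pos();fy=R[:,0]
tips=[P+R[:,2]*LT+s*fy*.013 for s in(1,-1)]
print("tips",tips,[(proj(c,t)-[190,130])*4.2 for t in tips])
s=lambda p,z:ray(c,np.array(p)/4.2+[190,130],z)
print("clip tail end scene: pred px",(proj(c,[.5785,-.0163,.046])-[190,130])*4.2,"back corners",(proj(c,[[.5486,.0035,.046],[.608,.0045,.046]])-[190,130])*4.2)
print("head scene",s([(296,405)],.062),"head wrist",ray(w,[[(288)/1.5625,276/1.5625]],.062))
E
python3 -c "
import cv2;a=cv2.imread('pics/s4.png');cv2.imwrite('pics/s4c.png',cv2.resize(a[180:240,205:275],None,fx=9,fy=9,interpolation=cv2.INTER_CUBIC))
a=cv2.imread('pics/w4.png');cv2.imwrite('pics/w4c.png',cv2.resize(a[130:250,160:330],None,fx=4.6,fy=4.6,interpolation=cv2.INTER_CUBIC))"
```

```text
tips [array([ 0.5912, -0.0061,  0.0692]), array([ 0.5652, -0.0072,  0.0691])] [array([[150.9886, 299.4188]]), array([[180.1149, 281.7893]])]
clip tail end scene: pred px [[157.8702 307.0741]] back corners [[208.9307 303.2109]
 [142.0592 343.0587]]
head scene [[0.574  0.1244 0.062 ]] head wrist [[0.5779 0.1045 0.062 ]]
```

View pics/s4c.png

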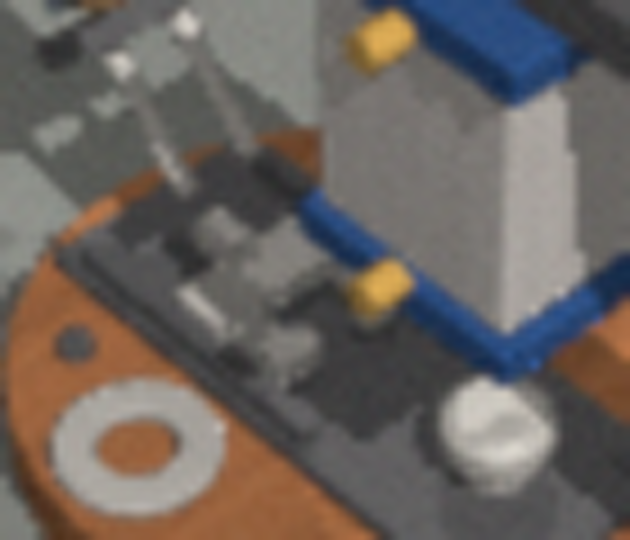

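View pics/w4c.png

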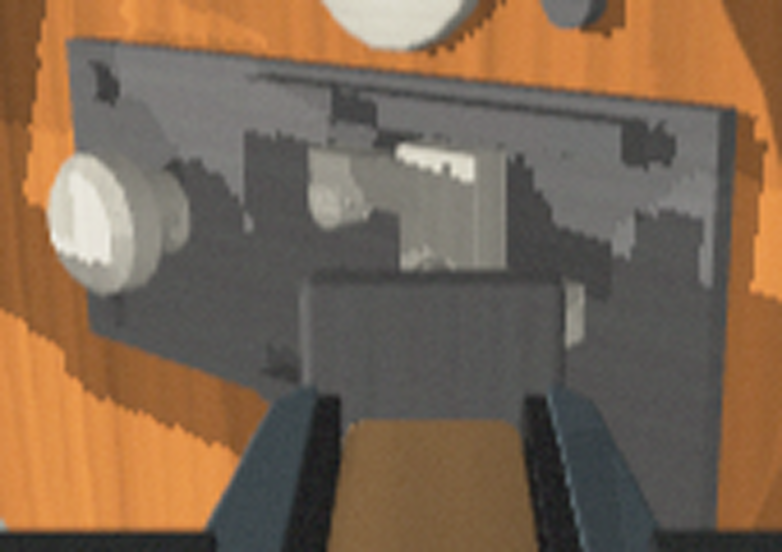

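```bash
python3 - <<'E'
from h import *
np.set_printoptions(precision=3,suppress=True)
arm.move_l(tcp_for(-.009),RP,feed=.06);arm.sleep(.1)
f0=arm.current_force();print(arm.current_t(),f0,arm.current_ee_pos()-tcp_for(-.009))
for y in (.005,.03,.055):
    arm.move_l(tcp_for(y),RP,feed=.06); print(y,arm.current_t(),arm.current_force()-f0)
im=arm.snapshot("scene");save("s5",im)
cv2.imwrite('pics/s5b.png',cv2.resize(im[150:260,195:315,::-1],None,fx=5,fy=5,interpolation=cv2.INTER_CUBIC))
E
```

```text
11.7583 [ 0.265 -0.291 -1.212] [ 0. -0.  0.]
0.005 12.1417 [ 0.41   1.587 -0.447]
0.03 12.7083 [-0.263  0.024 -0.623]
0.055 13.275 [-0.237  0.523 -0.944]
```

View pics/s5b.png

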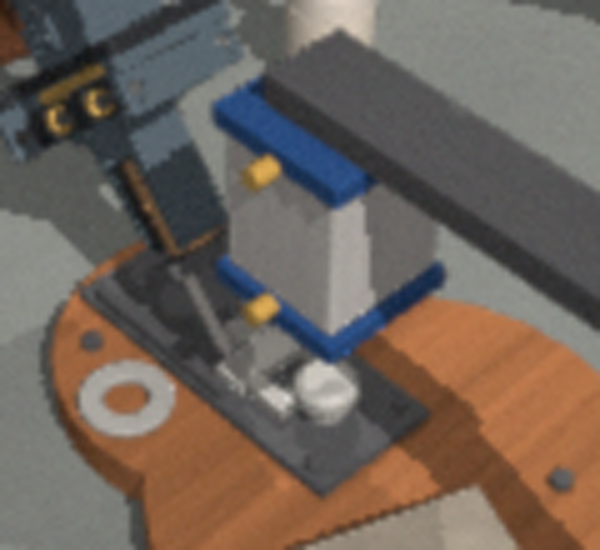

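The clip is sliding ahead of the tines and its jaws are now near the post head. I'll keep pushing in small steps with force checks.

```bash
python3 - <<'E'
from h import *
np.set_printoptions(precision=2,suppress=True)
f0=np.array([.265,-.291,-1.212])
for y in np.arange(.058,.0841,.002):
    arm.move_l(tcp_for(y),RP,feed=.04); f=arm.current_force()-f0;print(round(y,4),arm.current_t(),f,arm.current_width())
    if f[1]<-25: print("stop");break
im=arm.snapshot("scene");save("s6",im)
cv2.imwrite('pics/s6b.png',cv2.resize(im[150:260,195:315,::-1],None,fx=5,fy=5,interpolation=cv2.INTER_CUBIC))
E
```

```text
0.058 13.575 [-0.47  0.41 -0.76] 0.024025772921594284
0.06 13.825 [-0.07  0.77 -0.3 ] 0.02411237842449525
0.062 14.075 [0.05 0.41 0.78] 0.02425589245640864
0.064 14.325 [ 0.53 -0.8  -0.45] 0.024054913435523784
0.066 14.575 [ 0.25 -2.72 -1.62] 0.02399772976177046
0.068 14.825 [ 0.4  -3.48 -0.38] 0.024054044586409883
0.07 15.075 [ 0.19 -4.93 -1.15] 0.02419768111312956
0.072 15.325 [ 1.05 -2.68 -2.64] 0.024470702925570926
0.074 15.575 [-0.16 -1.98  0.33] 0.023999293703769888
0.076 15.825 [ 0.03 -1.73  0.46] 0.02420452478239521
0.078 16.075 [-1.02  0.04  0.09] 0.024064176493437513
0.08 16.325 [0.27 0.87 0.1 ] 0.023751948906383435
0.082 16.575 [ 0.12 -0.74 -0.07] 0.023696320134780874
0.084 16.825 [ 1.38 -3.57 -1.25] 0.023971064553647108
```

View pics/s6b.png

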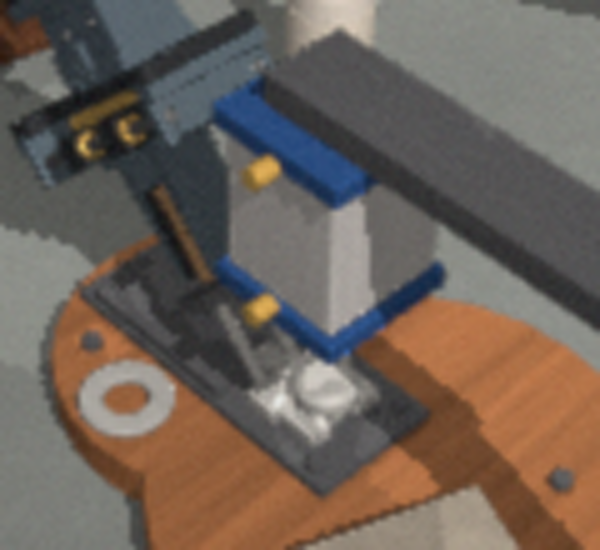

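```bash
python3 - <<'E'
from h import *
np.set_printoptions(precision=2,suppress=True)
f0=np.array([.265,-.291,-1.212])
for y in np.arange(.085,.0881,.001):
    arm.move_l(tcp_for(y),RP,feed=.03); f=arm.current_force()-f0;print(round(y,4),arm.current_t(),f,arm.current_width())
    if f[1]<-9: print("stop");break
arm.sleep(.4); print(arm.current_force()-f0)
im=arm.snapshot("scene");save("s7",im);w=arm.snapshot("wrist");save("w7",w)
cv2.imwrite('pics/s7b.png',cv2.resize(im[210:250,235:285,::-1],None,fx=12,fy=12,interpolation=cv2.INTER_CUBIC))
E
```

```text
0.085 17.125 [ -0.41 -10.55   0.05] 0.024028259147884083
stop
[-0.12 -9.71  0.78]
```

View pics/s7b.png

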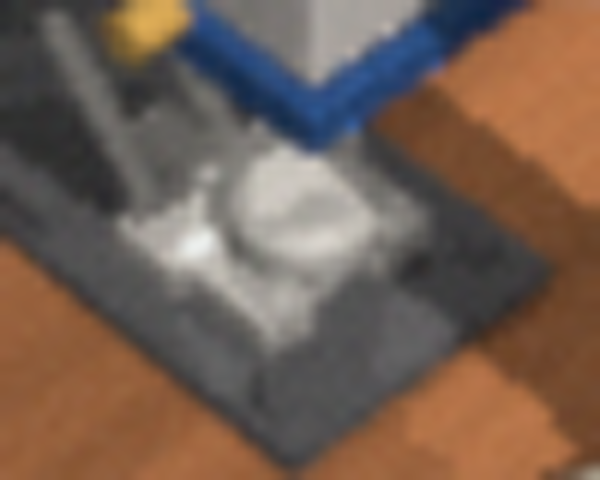

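View pics/w7.png

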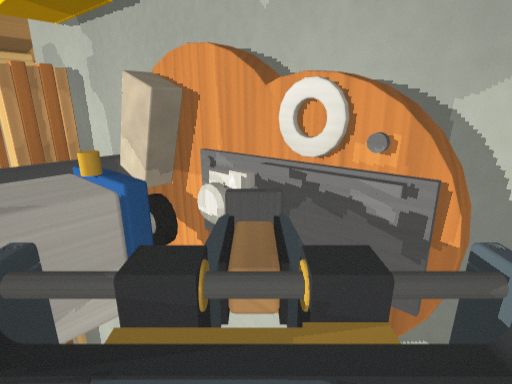

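The clip is home round the neck, with a hard stop at 10 N. I'll retract and hover over the block to check the fork.

```bash
python3 - <<'E'
from h import *
np.set_printoptions(precision=3,suppress=True)
arm.move_l(tcp_for(.03),RP,feed=.08)
arm.move_l(tcp_for(-.02,.12),RP,feed=.15)
arm.move_to(RK+[0,0,ZG+.10],RR); arm.move_l(RK+[0,0,ZG+.075],RR,feed=.1);arm.sleep(.3)
print(arm.current_t(),arm.current_force(),arm.current_width(),arm.current_ee_pos())
w=arm.snapshot("wrist");save("w8",w)
im=arm.snapshot("scene");save("s8",im);t=arm.snapshot("top");save("t8",t)
a=cv2.resize(im[95:165,165:235,::-1],(560,560),interpolation=cv2.INTER_CUBIC)
cv2.imwrite('pics/s8b.png',a)
cv2.imwrite('pics/s8c.png',cv2.resize(im[180:255,205:285,::-1],None,fx=7,fy=7,interpolation=cv2.INTER_CUBIC))
c=arm.get_calibration("scene");P=RK+[0,0,ZG+.075]
P=arm.current_ee_pos();R=arm.current_tool_rot()
ry=R[:,0]
print("tips",[(proj(c,P+R[:,2]*.070+s*ry*.013)-[165,95])*8 for s in(1,-1)])
print("slot",[(proj(c,RK+[0,0,.07]+s*ry*.025+q*R[:,1]*.011)-[165,95])*8 for s in(1,-1) for q in (1,-1)])
E
```

```text
21.25 [-0.12   0.194 -1.567] 0.024091753206211573 [ 0.468 -0.331  0.16 ]
tips [array([[272.564, 301.314]]), array([[244.964, 273.249]])]
slot [array([[267.275, 361.479]]), array([[312.37 , 345.914]]), array([[215.012, 306.791]]), array([[259.432, 291.989]])]
```

View pics/w8.png

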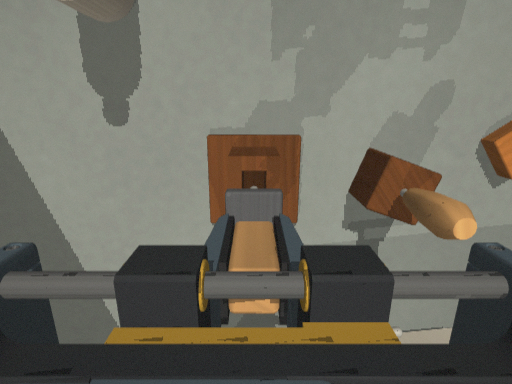

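View pics/s8b.png

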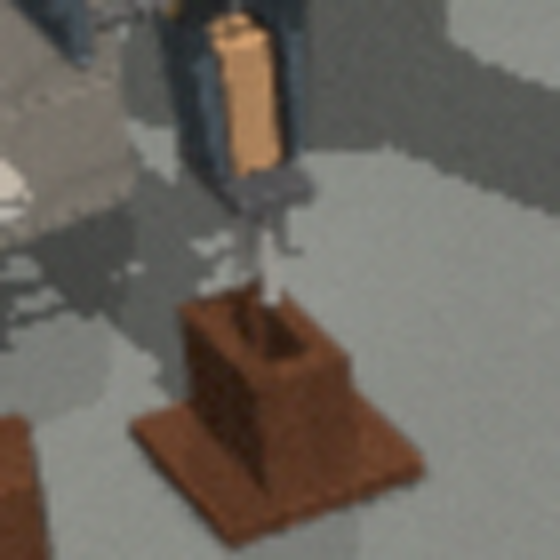

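View pics/s8c.png

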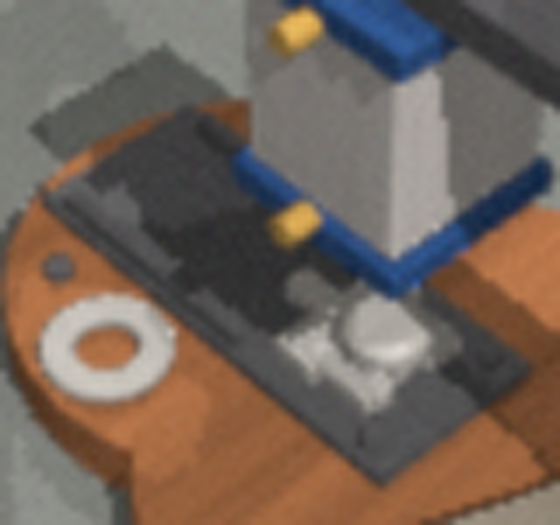

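The tine tips are where predicted, at (272,301), and the clip stays round the post. Next I'll lower the fork into the block.

```bash
python3 - <<'E'
from h import *
np.set_printoptions(precision=3,suppress=True)
f0=arm.current_force();ok=True
for dz in (.045,.03,.02,.01,.003,.001):
    arm.move_l(RK+[0,0,ZG+dz],RR,feed=.06);f=arm.current_force()-f0;print(dz,arm.current_t(),f)
    if abs(f).max()>10: ok=False;print("stop");break
if ok:
    arm.grip(.055);arm.sleep(.2)
    arm.move_l(RK+[0,0,.17],RR,feed=.12);arm.move_l(RK+[0,0,.26],RR,feed=.2);arm.sleep(.4)
    print(arm.current_t())
    save("w9",arm.snapshot("wrist"));im=arm.snapshot("scene");save("s9",im)
    cv2.imwrite('pics/s9b.png',cv2.resize(im[90:255,150:310,::-1],None,fx=3.6,fy=3.6,interpolation=cv2.INTER_CUBIC))
    save("t9",arm.snapshot("top"))
E
```

```text
0.045 22.05 [0.416 0.372 0.268]
0.03 22.45 [-0.117 -0.267  0.787]
0.02 22.7667 [ 0.533 -0.054  0.707]
0.01 23.0833 [-0.022 -0.376  0.621]
0.003 23.35 [-0.425  0.71   0.276]
0.001 23.6 [-0.038  0.657  0.357]
26.3
```

View pics/s9b.png

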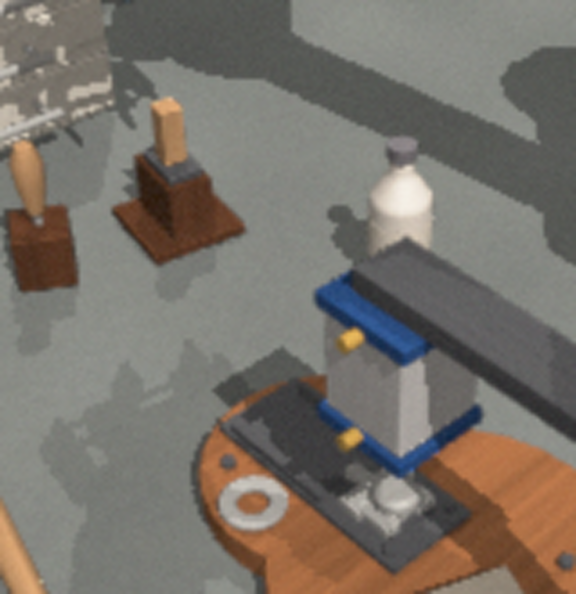

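View pics/w9.png

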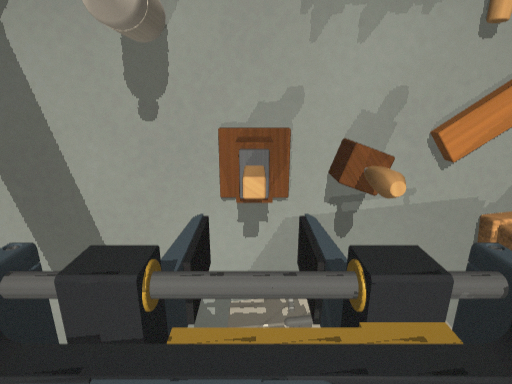

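```bash
python3 - <<'E'
from h import *
np.set_printoptions(precision=4,suppress=True)
c=arm.get_calibration("scene")
print("clip back corner",ray(c,[[283/7+205,340/7+180]],.046),"expected",.574+.034*.04+.03,.1225-.034+.0012)
print("head",ray(c,[[388/7+205,327/7+180]],.062), "handle top",ray(c,[[168/3.6+150,104/3.6+90]],.14),RK)
arm.sign_off();print(arm.current_t())
E
```

```text
clip back corner [[0.6012 0.0935 0.046 ]] expected 0.60536 0.0897
head [[0.5748 0.1251 0.062 ]] handle top [[ 0.4679 -0.3269  0.14  ]] [ 0.468  -0.3307  0.    ]
the job is handed in; nothing more can be done
the job is handed in; nothing more can be done
```

I used the fork to push the clip onto the post, put the fork back in its block and handed the job in at about 26 s. There is no verdict from the rig, so what follows is from my own checks.

- **Clip:** I pushed it with the fork leaning 43°. The force rose to about 5 N as the jaws spread, dropped when they snapped, and then reached a hard stop at 10 N. Pictures taken after I withdrew show the clip round the neck of the post.
- **Fork:** It went back into the block with under 1 N of side force. In the last pictures it stands upright with its collar down, and the gripper is open and clear of it.
- **Bystanders:** The glue bottle is upright in the last pictures. The tin was not near any move after the first, but I didn't look at it in the final top picture.
- **Disagreement:** My last estimates from the scene camera came out about 4 mm further along y than expected, for both the clip's back corner and the fork's handle top. The clip corner was also about 4 mm off in x. One pixel is about 2.5 mm there, and the post head read 2–3 mm off the same way, so I put this down to camera and reading error. That check alone does not prove the clip is within 5 mm. The hard stop is the stronger evidence.

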